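# Hold the centrifuge lid down for the latches

## Robot

A 7-joint arm with a two-finger parallel gripper is mounted at the origin on the work surface. World frame = base frame: x ahead of the robot, y to its left, z up, the work surface at z = 0. Lengths are in m, angles in rad, forces in N, time in s.
With the tool pointing down it reaches from about 0.425 to 0.925 m from the base axis. Payload 6.8 kg.
Tool frame: the origin (TCP) lies at the centre of the arm's flange, where the gripper is bolted on; the fingertips stand 182 mm ahead of it and the grasp point (between the pads) lies 163 mm ahead of it (r.finger_overhang is the distance from the TCP to the fingertips, in m); z points along the fingers, y is the line along which they close (so a half turn about z gives the same grasp; the last joint's range is limited). The gripper opens to 88 mm and grips with 3 to 60 N. Pads are 20 mm wide; open, the fingers measure 115 mm over their backs; the gripper's body (75 mm by 178 mm) begins 61 mm behind the grasp point.
Start: joints at [-1.351, 0.477, 0.022, 1.555, -0.011, 1.109, -0.083], TCP at [0.217, 0.639, 0.405] pointing down, gripper open.
Joint ranges: [-2.96, 2.96], [-0.34, 2.1], [-1.41, 1.46], [0.24, 2.44], [-1.37, 4.51], [0.17, 1.92], [-2.96, 2.96]. Speed limits (rad/s): [2.39, 2.39, 3.14, 3.14, 3.14, 3.14, 3.14].

## Interface

Orientations are given as [roll, pitch, yaw] about the fixed x, y, z axes, in that order (R = Rz(yaw) Ry(pitch) Rx(roll)).
In Python, from station import r, imaging gives the robot as it stands. The module is installed in compiled form; this text tells all that it offers.
- The arm moves only by the tool send_rows, never from a script. Its argument "targets" is a list of rows, each an object of numbers: "rx", "ry", "rz": the turn, a rotation vector about the world's x, y, z in rad; "dx", "dy", "dz": the shift along the world's x, y, z in m; "grip": the opening, from 0 (shut) to 1 (fully open). A call has 1 to 10 rows; each row shifts and turns the commanded pose from where the row before left it; what a row does not reach is not made up. A row lasts 1/10 s, in which the tool goes at most 50 mm and 8.59 degrees, less where a joint would pass 70% of its speed; a pose out of reach is approached as far as the arm can. A call with a gripper value outside its range is refused whole. The fingers move at their own pace and stop on an object; the grip force is fixed at half the most. Time passes only in rows, so rows that do not move let the fingers close. It gives the time, the measured TCP pose, the force, the opening and the grip force at its end, in the units of the state.
- r.observe(): the state, without advancing time (a new reading comes with each control period).
- imaging.grab_frame(name): name is "scene" or "side" or "wrist"; returns a dict with "color" (480x640x3 uint8, red, green, blue), "K" (3x3 intrinsics, pixels), "rvec" (rotation vector, rad) and "tvec" (3), from world to camera coordinates, as OpenCV has them. Camera axes: x right, y down, z forward; pixel columns grow to the right and rows downward; lengths in m; the calibration is good to about 2 mm. The wrist camera is an equidistant fisheye: a pixel r from the principal point sees the ray r / f radians off the axis. A picture is of the moment at which its call begins. There is no depth.
- r.job_done(): hands the job in; it is judged then, once.
The state is a dict: "time": time; "joints": joint angles; "qd": joint speeds; "tau": joint torques, N m; "ee_pos": TCP position; "tool_rot": TCP orientation; "ft_force": force on the tool from outside, world axes, zero at the start; "moment": the same for the moment, N m; "grip_width": opening from 0.0 (shut) to 1.0 (fully open); "gripper_force": force on a finger pad.
Only numpy, scipy, OpenCV 4.12 (cv2) and the standard library are available. Lean on these libraries where they do the work, as an engineer would, in place of code of your own. Each camera call takes 0.05 s, during which the arm holds its last target. There are 200 camera calls.

## Task

Swing the small centrifuge's open lid down gently onto its rubber seal, without slamming it, then press on the blue pad at the lid's front edge with a steady push of about 12 newtons and finish while still holding it pressed, so that I can fasten the two latches. Never push hard (over 30 newtons) on the lid, keep off the lid's round window, and leave the other things on the bench where they are.

Things in the scene. Friction and masses are not known exactly. Their poses are not given: they have to be found in the camera images.
- centrifuge: White bench centrifuge, 250 x 250 mm, 112 mm high without its lid, heavy and stuck to the bench. Origin: centre of its underside on the bench. Its x axis points from its front (black panel, two hanging latches) to its back (hinge), z up; the front roughly faces the robot.
- lid (a joint): Angle of the white lid, rad: 0 = lid just resting on the undisturbed seal, lid level; grows as it opens (1.2 = nearly upright). A stiff friction hinge holds it wherever it is left, so it must be pushed all the way: about 0.05 to 0.6 N m to close it (up to 3 N at the pad). Slightly negative as the seal is squeezed; limits -0.045 and 1.30. The lid is a plate 240 mm from hinge to front edge, 250 mm wide and 14 mm thick, about 0.4 kg, its underside in the plane of the hinge axis.
- lid_hinge (a point): Middle of the lid's hinge axis, at the back of the centrifuge: 120 mm behind the centrifuge's centre along its x axis and 121 mm above the bench; the axis runs along the centrifuge's y. Its orientation is the lid's, which turns with it: x from the lid's front edge to the hinge, z out of the lid's outer face.
- pad_top (a point): Centre of the outer face of the blue press pad, on the lid's outer face at its front edge: 207 mm from the hinge axis along the lid and 20 mm out from it along the lid's normal. The pad is 38 mm (hinge to front) x 70 mm (across) and stands 6 mm proud of the lid. Its z axis points out of the pad (up when the lid is shut).
- window (a point): Fragile dark round window, 72 mm across, on top of the low dome (150 mm across, 12 mm high) in the lid's outer face. This point: the centre of its outer face, 105 mm from the hinge axis along the lid; 30 mm out from the hinge axis along the lid's normal. 47 mm lie between its edge and the pad.
- seal: Black rubber ring, 180 mm across, on the centrifuge's top, which the lid closes on. Springy: the lid's front edge sinks about 0.4 mm for each newton and bottoms after 9 mm.
- tip_box: Yellow pipette-tip box, 85 x 120 x 45 mm; origin at its underside. Leave it.
- reagent: Amber bottle with a blue cap, 68 mm across, 130 mm high; origin at its underside. Leave it.
- waste_cup: Clear plastic cup, 84 mm across, 85 mm high; origin at its underside. Leave it.
- tube_rack: Orange rack of capped tubes, 85 x 130 mm, 90 mm high; origin at its underside. Leave it.
- pipette: White and grey pipette lying on the bench along its y, about 225 mm long, 28 mm high; origin at mid-length underneath. Leave it.
- timer: White bench timer, 55 x 65 x 20 mm; origin at its underside. Leave it.

How it is judged:
By the outcome, as a careful person would: the job done as asked, in the order asked, and still so for the second after the job is handed in, while the arm keeps its last pose, push and grip.
It also fails if it takes over 45 s, if anything falls off the work surface, if the arm or the gripper's body presses on something with over 40 N, if the wrist force passes 120 N, or if a joint passes its speed limit or range.

## Working session

There is one attempt and no reset: what is moved stays moved. The work goes in short steps, Python scripts to look and compute and a tool call to move; the robot and the scene stay as the last step left them, time stands still between calls to the robot, and variables do not carry over. Pictures are saved under pics/ and viewed, at most 10 in all, crops included, and the job is handed in when it is done.

Besides the shell and the picture viewer there is one more tool, called by a JSON object that holds its "api" and its "payload", one argument or row to a line. send_rows: Moves the arm, as the interface text tells. Its arguments: {"type":"object","properties":{"targets":{"type":"array"}},"required":["targets"]}

```bash
mkdir -p pics
cat > h.py <<'E'
import numpy as np, cv2
from station import r, imaging
def ray(f,uv):
    R=cv2.Rodrigues(np.array(f["rvec"],float))[0]; t=np.array(f["tvec"],float).ravel()
    K=np.array(f["K"],float)
    d=np.array([(uv[0]-K[0,2])/K[0,0],(uv[1]-K[1,2])/K[1,1],1.])
    return -R.T@t, R.T@d/np.linalg.norm(d)
def onz(f,uv,z):
    c,d=ray(f,uv); return c+d*(z-c[2])/d[2]
def tri(f,a,g,b):
    c1,d1=ray(f,a);c2,d2=ray(g,b)
    s=np.linalg.lstsq(np.c_[d1,-d2],c2-c1,rcond=None)[0]
    p,q=c1+s[0]*d1,c2+s[1]*d2
    return (p+q)/2,np.linalg.norm(p-q)
def proj(f,P):
    return cv2.projectPoints(np.atleast_2d(np.array(P,float)),np.array(f["rvec"],float),np.array(f["tvec"],float),np.array(f["K"],float),None)[0].reshape(-1,2)
E
python3 - <<'E'
from h import *
print(r.observe())
for n in ("scene","side"):
    f=imaging.grab_frame(n); cv2.imwrite(f"pics/{n}0.png",f["color"][:,:,::-1])
    c,d=ray(f,(320,240)); print(n,c,d)
E
```

```text
{'time': 0.0, 'joints': array([-1.35111859,  0.47775189,  0.02234439,  1.55643314, -0.01150064,
        1.10932668, -0.08312914]), 'qd': array([-7.51837029e-04,  1.05495871e-03, -6.74565625e-06,  4.56443881e-05,
       -3.21130469e-04, -7.86988586e-04, -2.39273370e-03]), 'tau': array([-6.03170920e-04, -5.82851207e+01,  1.53441489e+00, -2.72614002e+01,
       -5.44029695e-02,  1.68035837e-02,  1.69094965e-04]), 'ee_pos': array([0.21721389, 0.63880045, 0.4037216 ]), 'tool_rot': array([-3.13980678e+00,  1.33231314e-04,  2.81380327e+00]), 'ft_force': array([-0.16678517,  0.30666848,  0.12253697]), 'moment': array([-0.07182606, -0.00294703,  0.00898477]), 'gripper_force': 0.0, 'grip_width': 0.9971935888163285}
scene [ 1.19536446 -0.07381757  1.20177036] [-0.52714891  0.03804325 -0.84892093]
side [-0.09996807 -0.64206124  1.22118101] [ 0.42924901  0.45937497 -0.7776374 ]
```

View pics/scene0.png

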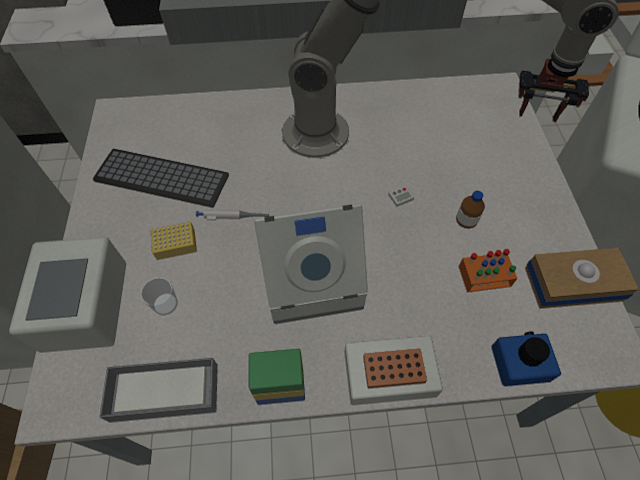

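View pics/side0.png

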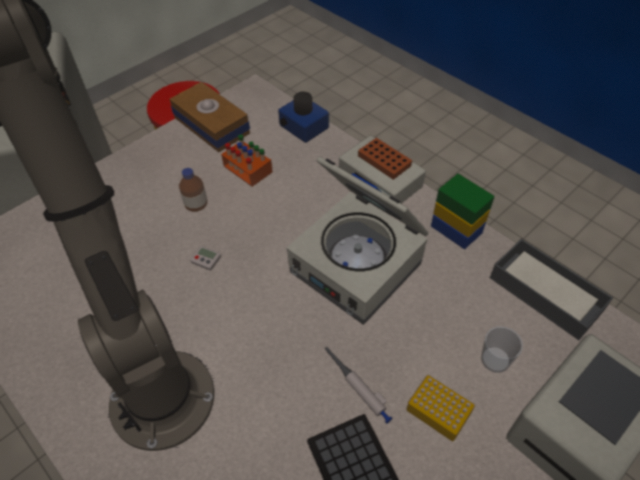

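The scene view shows the lid's outer face with the pad near (311,226), the window near (316,266) and the hinge edge near (272,312)–(366,300). The side view shows the body top with corners near (290,250), (365,315) and (427,235). I'll zoom in on both.

Run:
```python
import cv2,numpy as np
a=cv2.imread("pics/scene0.png")[195:325,245:380]; b=cv2.imread("pics/side0.png")[150:325,280:435]
a=cv2.resize(a,None,fx=3,fy=3,interpolation=2); b=cv2.resize(b,None,fx=2.5,fy=2.5,interpolation=2)
h=max(a.shape[0],b.shape[0])
o=np.zeros((h,a.shape[1]+b.shape[1],3),np.uint8);o[:a.shape[0],:a.shape[1]]=a;o[:b.shape[0],a.shape[1]:]=np.clip(b*1.5,0,255);print(a.shape,b.shape)
cv2.imwrite("pics/z.png",o)
```

```text
(390, 405, 3) (438, 388, 3)
```

View pics/z.png

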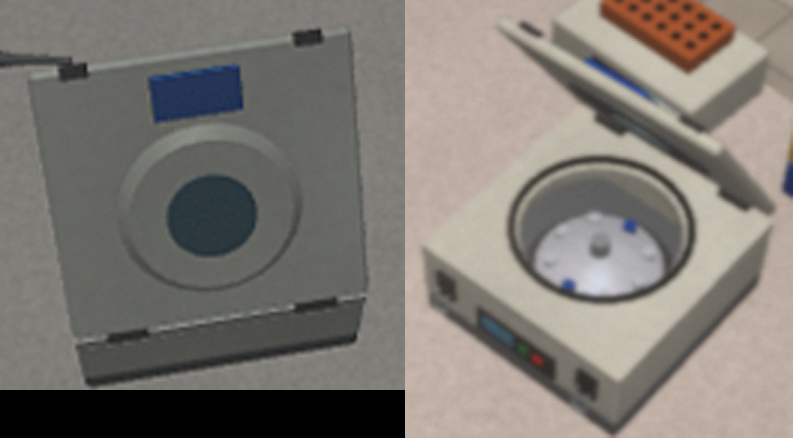

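The zoom shows the body-top corners at about (287,248), (363,301) and (426,238) in the side view. In the scene view, the back bottom corners are near (274,323) and (363,308), and the pad is a clean blue patch.

Run:
```python
from h import *
from scipy.optimize import least_squares
s=imaging.grab_frame("scene"); d=imaging.grab_frame("side")
hsv=cv2.cvtColor(s["color"],cv2.COLOR_RGB2HSV)
m=cv2.inRange(hsv,(105,120,50),(130,255,255)); m[:205]=0;m[240:]=0;m[:,:280]=0;m[:,345:]=0
M=cv2.moments(m,True); pad=np.array([M['m10'],M['m01']])/M['m00']; print("pad",pad,M['m00'])
L,F,Rr=[onz(d,p,.112) for p in((287.2,248.4),(363.2,301.2),(426,238))]
print(L,F,Rr,np.linalg.norm(L-F),np.linalg.norm(Rr-F),"centre",(L+Rr)/2)
B1,B2=onz(s,(274.3,322.7),0.008),onz(s,(363.3,308.3),0.008);print("back",B1,B2,np.linalg.norm(B1-B2))
def world(p,x,y,z): 
    c,q=np.cos(p[2]),np.sin(p[2]); return [p[0]+c*x-q*y,p[1]+q*x+c*y,z]
def lidp(p,u,y,n):
    a=p[3]; return world(p,.12-u*np.cos(a)+n*np.sin(a),y,.121+u*np.sin(a)+n*np.cos(a))
sc=[((274.3,322.7),lambda p:world(p,.125,-.125,.005)),((363.3,308.3),lambda p:world(p,.125,.125,.005)),
 (pad,lambda p:lidp(p,.207,0,.02)),((255,220),lambda p:lidp(p,.24,-.125,.014)),((361.7,205),lambda p:lidp(p,.24,.125,.014)),((315.5,266.8),lambda p:lidp(p,.105,0,.03))]
sd=[((287.2,248.4),lambda p:world(p,-.125,.125,.112)),((363.2,301.2),lambda p:world(p,-.125,-.125,.112)),((426,238),lambda p:world(p,.125,-.125,.112)),
((312.5,159),lambda p:lidp(p,.24,.125,.007))]
def res(p):
    return np.concatenate([proj(f,[g(p) for _,g in l])-np.array([u for u,_ in l]) for f,l in((s,sc),(d,sd))])
c=(L+Rr)/2
o=least_squares(lambda p:res(p).ravel(),[c[0],c[1],0,1.0]);p=o.x
print("cx cy yaw lid",p.round(4));print(res(p).round(1))
for a in np.linspace(0,p[3],5):
    q=[*p[:3],a];print(a.round(2),np.round(lidp(q,.207,0,.02),4),np.round(lidp(q,.24,0,.014),4))
```

```text
pad [310.08275862 225.41609195] 435.0
[0.43613437 0.05128153 0.112     ] [ 0.45658816 -0.18696665  0.112     ] [ 0.70457631 -0.16922537  0.112     ] 0.23912455517918602 0.2486219543484541 centre [ 0.57035534 -0.05897192  0.112     ]
back [ 0.70466836 -0.16604898  0.008     ] [0.68514164 0.07885569 0.008     ] 0.24568188967068239
cx cy yaw lid [ 0.5722 -0.0543  0.0874  0.9859]
[[-0.5  1.5]
 [ 0.8  0.6]
 [ 0.2 -0.9]
 [-1.5 -1.6]
 [ 0.2 -2.7]
 [ 0.1 -1.3]
 [-2.  -2. ]
 [ 1.5  0.2]
 [ 0.4 -1. ]
 [ 2.1 -1.5]]
0.0 [ 0.4856 -0.0619  0.141 ] [ 0.4527 -0.0647  0.135 ]
0.25 [ 0.4967 -0.0609  0.1909] [ 0.4633 -0.0638  0.1931]
0.49 [ 0.5195 -0.0589  0.2366] [ 0.4878 -0.0617  0.2469]
0.74 [ 0.5528 -0.056   0.2753] [ 0.5245 -0.0584  0.2931]
0.99 [ 0.5945 -0.0523  0.3046] [ 0.5714 -0.0543  0.3288]
```

{"api": "send_rows", "payload": {
  "targets": [
    {"dz": 0.04,"grip": 0},
    {"dz": 0.04,"grip": 0},
    {"dz": 0.04,"grip": 0},
    {"dz": 0.04,"grip": 0},
    {"dz": 0.04,"grip": 0},
    {"dx": 0.02,"dy": -0.03,"rz": 0.04,"grip": 0},
    {"dx": 0.02,"dy": -0.03,"rz": 0.04,"grip": 0},
    {"dx": 0.02,"dy": -0.03,"rz": 0.04,"grip": 0},
    {"dx": 0.02,"dy": -0.03,"rz": 0.04,"grip": 0},
    {"dx": 0.02,"dy": -0.03,"rz": 0.04,"grip": 0}
  ]
}}

```text
invalid input at $.targets[0]: expected keys rx, ry, rz, dx, dy, dz, grip
```

{"api": "send_rows", "payload": {
  "targets": [
    {"dx": 0.02,"dy": -0.03,"rz": 0.04,"grip": 0},
    {"dx": 0.02,"dy": -0.03,"rz": 0.04,"grip": 0},
    {"dx": 0.02,"dy": -0.03,"rz": 0.04,"grip": 0},
    {"dx": 0.02,"dy": -0.03,"rz": 0.04,"grip": 0},
    {"dx": 0.02,"dy": -0.03,"rz": 0.04,"grip": 0},
    {"dx": 0.02,"dy": -0.03,"grip": 0},
    {"dx": 0.02,"dy": -0.03,"grip": 0},
    {"dx": 0.02,"dy": -0.03,"grip": 0},
    {"dx": 0.02,"dy": -0.03,"grip": 0},
    {"dx": 0.02,"dy": -0.03,"grip": 0}
  ]
}}

```text
invalid input at $.targets[0]: expected keys rx, ry, rz, dx, dy, dz, grip
```

All the keys are required in every row.

{"api": "send_rows", "payload": {
  "targets": [
    {"rx": 0,"ry": 0,"rz": 0,"dx": 0,"dy": 0,"dz": 0.04,"grip": 0},
    {"rx": 0,"ry": 0,"rz": 0,"dx": 0,"dy": 0,"dz": 0.04,"grip": 0},
    {"rx": 0,"ry": 0,"rz": 0,"dx": 0,"dy": 0,"dz": 0.04,"grip": 0},
    {"rx": 0,"ry": 0,"rz": 0,"dx": 0,"dy": 0,"dz": 0.04,"grip": 0},
    {"rx": 0,"ry": 0,"rz": 0,"dx": 0,"dy": 0,"dz": 0.04,"grip": 0},
    {"rx": 0,"ry": 0,"rz": 0.04,"dx": 0.02,"dy": -0.03,"dz": 0,"grip": 0},
    {"rx": 0,"ry": 0,"rz": 0.04,"dx": 0.02,"dy": -0.03,"dz": 0,"grip": 0},
    {"rx": 0,"ry": 0,"rz": 0.04,"dx": 0.02,"dy": -0.03,"dz": 0,"grip": 0},
    {"rx": 0,"ry": 0,"rz": 0.04,"dx": 0.02,"dy": -0.03,"dz": 0,"grip": 0},
    {"rx": 0,"ry": 0,"rz": 0.04,"dx": 0.02,"dy": -0.03,"dz": 0,"grip": 0}
  ]
}}

```text
time: 1.2
ee_pos: [0.318, 0.4876, 0.6045]
tool_rot: [-3.141, -0.0, 3.015]
ft_force: [-0.1, 0.9, 0.5]
grip_width: 0.131
gripper_force: 0.0
```

{"api": "send_rows", "payload": {
  "targets": [
    {"rx": 0,"ry": 0,"rz": 0.04,"dx": 0.02,"dy": -0.03,"dz": 0,"grip": 0},
    {"rx": 0,"ry": 0,"rz": 0.04,"dx": 0.02,"dy": -0.03,"dz": 0,"grip": 0},
    {"rx": 0,"ry": 0,"rz": 0.04,"dx": 0.02,"dy": -0.03,"dz": 0,"grip": 0},
    {"rx": 0,"ry": 0,"rz": 0.04,"dx": 0.02,"dy": -0.03,"dz": 0,"grip": 0},
    {"rx": 0,"ry": 0,"rz": 0.04,"dx": 0.02,"dy": -0.03,"dz": 0,"grip": 0},
    {"rx": 0,"ry": 0,"rz": 0,"dx": 0.02,"dy": -0.03,"dz": 0,"grip": 0},
    {"rx": 0,"ry": 0,"rz": 0,"dx": 0.02,"dy": -0.03,"dz": 0,"grip": 0},
    {"rx": 0,"ry": 0,"rz": 0,"dx": 0.02,"dy": -0.03,"dz": 0,"grip": 0},
    {"rx": 0,"ry": 0,"rz": 0,"dx": 0.02,"dy": -0.03,"dz": 0,"grip": 0},
    {"rx": 0,"ry": 0,"rz": 0,"dx": 0.02,"dy": -0.03,"dz": 0,"grip": 0}
  ]
}}

```text
time: 2.2
ee_pos: [0.5178, 0.1877, 0.6046]
tool_rot: [3.141, -0.0, -3.069]
ft_force: [0.4, -0.2, -0.9]
grip_width: 0.003
gripper_force: 0.0
```

{"api": "send_rows", "payload": {
  "targets": [
    {"rx": 0,"ry": 0,"rz": 0.01,"dx": 0.018,"dy": -0.034,"dz": 0,"grip": 0},
    {"rx": 0,"ry": 0,"rz": 0,"dx": 0.018,"dy": -0.034,"dz": 0,"grip": 0},
    {"rx": 0,"ry": 0,"rz": 0,"dx": 0.018,"dy": -0.034,"dz": 0,"grip": 0},
    {"rx": 0,"ry": 0,"rz": 0,"dx": 0.018,"dy": -0.034,"dz": 0,"grip": 0},
    {"rx": 0,"ry": 0,"rz": 0,"dx": 0.018,"dy": -0.034,"dz": 0,"grip": 0},
    {"rx": 0,"ry": 0,"rz": 0,"dx": 0.018,"dy": -0.034,"dz": 0,"grip": 0},
    {"rx": 0,"ry": 0,"rz": 0,"dx": 0.018,"dy": -0.034,"dz": 0,"grip": 0},
    {"rx": 0,"ry": 0,"rz": 0,"dx": 0,"dy": 0,"dz": 0,"grip": 0}
  ]
}}

```text
time: 3.0
ee_pos: [0.644, -0.0546, 0.6039]
tool_rot: [-3.138, -0.001, -3.068]
ft_force: [-0.6, 0.3, 0.5]
grip_width: 0.004
gripper_force: 0.0
```

Run:
```python
from h import *
w=imaging.grab_frame("wrist"); s=imaging.grab_frame("scene"); d=imaging.grab_frame("side")
o=r.observe();print(o["ee_pos"],o["ft_force"])
a=s["color"][130:330,220:400]; b=d["color"][60:330,250:450]
a=cv2.resize(a,(360,400)); b=cv2.resize(b,(296,400))
cv2.imwrite("pics/z1.png",np.hstack([a,b])[:,:,::-1]); cv2.imwrite("pics/w1.png",w["color"][:,:,::-1])
# pad in wrist, fisheye ray
hsv=cv2.cvtColor(w["color"],cv2.COLOR_RGB2HSV); m=cv2.inRange(hsv,(105,110,40),(130,255,255))
n,l,st,ce=cv2.connectedComponentsWithStats(m)
R=cv2.Rodrigues(np.array(w["rvec"],float))[0];c=-R.T@np.array(w["tvec"]).ravel();K=w["K"];print("cam",c,R[2])
for i in range(1,n):
    if st[i,4]>100:
        q=(ce[i]-K[[0,1],2])/K[0,0];t=np.linalg.norm(q);dv=R.T@np.r_[q/t*np.sin(t),np.cos(t)]
        print(st[i],ce[i],dv, "y at pad z .3046:",c+dv*(.3046-c[2])/dv[2])
```

```text
[ 0.64328026 -0.04830264  0.60429439] [0.33281141 0.58267211 0.36387297]
cam [ 0.56416824 -0.06060705  0.58326674] [ 0.28463089  0.01681701 -0.95848967]
[628  86  12  18 182] [634.06043956  94.60989011] [-0.21729746  0.71030333 -0.6695155 ] y at pad z .3046: [0.47372436 0.23503646 0.3046    ]
[ 278  163   97   27 2444] [325.70949264 175.54296236] [ 0.10144397  0.0192971  -0.99465408] y at pad z .3046: [ 0.59258923 -0.05520069  0.3046    ]
[617 203  22  63 536] [627.37313433 233.73320896] [ 0.11279122  0.74387325 -0.65873419] y at pad z .3046: [0.61188272 0.25407638 0.3046    ]
[595 204  27  10 176] [608.17045455 208.57386364] [ 0.06635054  0.70316009 -0.70792902] y at pad z .3046: [0.59028624 0.21618246 0.3046    ]
[214 289  72  18 793] [251.24716267 296.91298865] [ 0.42337939 -0.15559594 -0.89249078] y at pad z .3046: [ 0.69636205 -0.10918953  0.3046    ]
[ 531  301   73   55 1915] [558.4924282  323.66736292] [ 0.36575758  0.62028329 -0.69388042] y at pad z .3046: [0.71105878 0.18850261 0.3046    ]
```

View pics/z1.png

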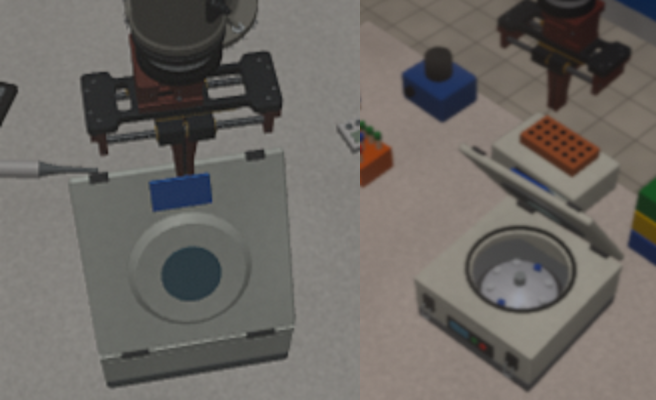

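View pics/w1.png

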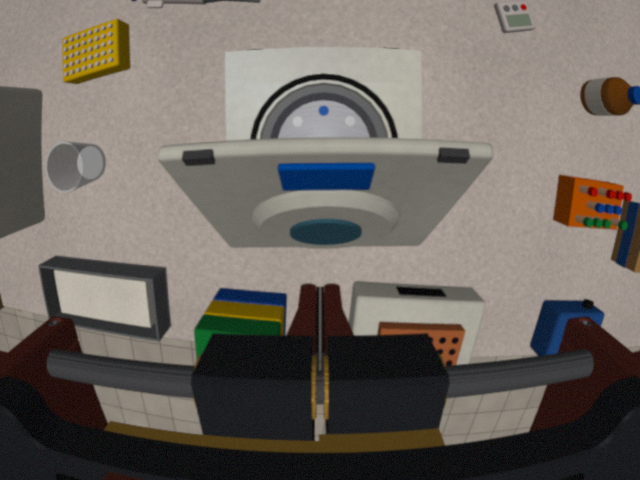

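The wrist view shows the pad at (326,176), within 3 mm of the model. The closed fingertips hang clear behind the lid. Next I go down to about 20 mm from the pad.

{"api": "send_rows", "payload": {
  "targets": [
    {"rx": 0,"ry": 0,"rz": 0,"dx": 0,"dy": -0.002,"dz": -0.022,"grip": 0},
    {"rx": 0,"ry": 0,"rz": 0,"dx": 0,"dy": -0.002,"dz": -0.022,"grip": 0},
    {"rx": 0,"ry": 0,"rz": 0,"dx": 0,"dy": -0.001,"dz": -0.022,"grip": 0},
    {"rx": 0,"ry": 0,"rz": 0,"dx": 0,"dy": 0,"dz": -0.022,"grip": 0},
    {"rx": 0,"ry": 0,"rz": 0,"dx": -0.008,"dy": 0,"dz": -0.004,"grip": 0},
    {"rx": 0,"ry": 0,"rz": 0,"dx": -0.008,"dy": 0,"dz": -0.004,"grip": 0},
    {"rx": 0,"ry": 0,"rz": 0,"dx": -0.008,"dy": 0,"dz": -0.004,"grip": 0},
    {"rx": 0,"ry": 0,"rz": 0,"dx": 0,"dy": 0,"dz": 0,"grip": 0}
  ]
}}

```text
time: 3.95
ee_pos: [0.6182, -0.054, 0.5056]
tool_rot: [3.141, 0.001, -3.059]
ft_force: [-0.2, -0.2, -0.6]
grip_width: 0.008
gripper_force: 0.0
```

Run:
```python
from h import *
p=[.5722,-.0543,.0874]
o=r.observe();print(o["ee_pos"],o["ft_force"],o["time"])
# tip-centre path (TCP) keeping the tip's -x edge (10mm) on u=.215
prev=None
for a in [.986,.93,.87,.80,.73,.66,.59,.52,.45,.38,.31,.24,.18,.13,.09,.06,.03,.0]:
    x=.12-.215*np.cos(a)+.02*np.sin(a)+.010; z=.121+.215*np.sin(a)+.02*np.cos(a)+.182
    P=np.array([p[0]+np.cos(p[2])*x,p[1]+np.sin(p[2])*x,z])
    print(a,P.round(4),None if prev is None else (P-prev).round(4)); prev=P
```

```text
[ 0.61820363 -0.05395648  0.50555325] [-0.23230878 -0.18882051 -0.59413868] 3.95
0.986 [ 0.6001 -0.0519  0.4933] None
0.93 [ 0.5896 -0.0528  0.4873] [-0.0105 -0.0009 -0.006 ]
0.87 [ 0.5788 -0.0537  0.4802] [-0.0108 -0.0009 -0.0071]
0.8 [ 0.5668 -0.0548  0.4712] [-0.012  -0.0011 -0.0091]
0.73 [ 0.5554 -0.0558  0.4613] [-0.0114 -0.001  -0.0099]
0.66 [ 0.5447 -0.0567  0.4506] [-0.0107 -0.0009 -0.0107]
0.59 [ 0.5348 -0.0576  0.4392] [-0.0099 -0.0009 -0.0114]
0.52 [ 0.5257 -0.0584  0.4272] [-0.0091 -0.0008 -0.0121]
0.45 [ 0.5175 -0.0591  0.4145] [-0.0082 -0.0007 -0.0127]
0.38 [ 0.5102 -0.0597  0.4013] [-0.0073 -0.0006 -0.0132]
0.31 [ 0.5038 -0.0603  0.3876] [-0.0064 -0.0006 -0.0137]
0.24 [ 0.4984 -0.0608  0.3735] [-0.0054 -0.0005 -0.0141]
0.18 [ 0.4946 -0.0611  0.3612] [-0.0038 -0.0003 -0.0124]
0.13 [ 0.4919 -0.0613  0.3507] [-0.0026 -0.0002 -0.0105]
0.09 [ 0.4902 -0.0615  0.3422] [-0.0017 -0.0002 -0.0085]
0.06 [ 0.4891 -0.0616  0.3359] [-0.0011 -0.0001 -0.0064]
0.03 [ 0.4882 -0.0617  0.3294] [-0.0009 -0.0001 -0.0064]
0.0 [ 0.4875 -0.0617  0.323 ] [-0.0007 -0.0001 -0.0064]
```

{"api": "send_rows", "payload": {
  "targets": [
    {"rx": 0,"ry": 0,"rz": 0,"dx": -0.003,"dy": 0,"dz": -0.002,"grip": 0},
    {"rx": 0,"ry": 0,"rz": 0,"dx": -0.003,"dy": 0,"dz": -0.002,"grip": 0},
    {"rx": 0,"ry": 0,"rz": 0,"dx": -0.003,"dy": 0,"dz": -0.002,"grip": 0},
    {"rx": 0,"ry": 0,"rz": 0,"dx": -0.003,"dy": 0,"dz": -0.002,"grip": 0},
    {"rx": 0,"ry": 0,"rz": 0,"dx": -0.003,"dy": 0,"dz": -0.002,"grip": 0},
    {"rx": 0,"ry": 0,"rz": 0,"dx": -0.003,"dy": 0,"dz": -0.002,"grip": 0}
  ]
}}

```text
time: 4.55
ee_pos: [0.6014, -0.0541, 0.4929]
tool_rot: [-3.141, 0.001, -3.06]
ft_force: [0.6, -1.0, 2.5]
grip_width: 0.005
gripper_force: 1.0
```

{"api": "send_rows", "payload": {
  "targets": [
    {"rx": 0,"ry": 0,"rz": 0,"dx": -0.003,"dy": 0,"dz": -0.002,"grip": 0},
    {"rx": 0,"ry": 0,"rz": 0,"dx": -0.003,"dy": 0,"dz": -0.002,"grip": 0},
    {"rx": 0,"ry": 0,"rz": 0,"dx": -0.003,"dy": 0,"dz": -0.002,"grip": 0},
    {"rx": 0,"ry": 0,"rz": 0,"dx": -0.003,"dy": 0,"dz": -0.002,"grip": 0}
  ]
}}

```text
time: 4.95
ee_pos: [0.5891, -0.0541, 0.4846]
tool_rot: [-3.141, 0.0, -3.06]
ft_force: [0.9, -1.2, 2.3]
grip_width: 0.006
gripper_force: 0.9
```

Run:
```python
from h import *
s=imaging.grab_frame("scene"); d=imaging.grab_frame("side")
o=r.observe();print(o["ee_pos"],o["ft_force"],o["time"])
a=cv2.resize(s["color"][130:330,230:390],(480,600)); b=cv2.resize(d["color"][130:280,290:370],(320,600))
cv2.imwrite("pics/z2.png",np.hstack([a,b])[:,:,::-1])
```

```text
[ 0.58884435 -0.05399514  0.48427705] [-0.26095459 -0.03957681  0.08048141] 5.05
```

View pics/z2.png

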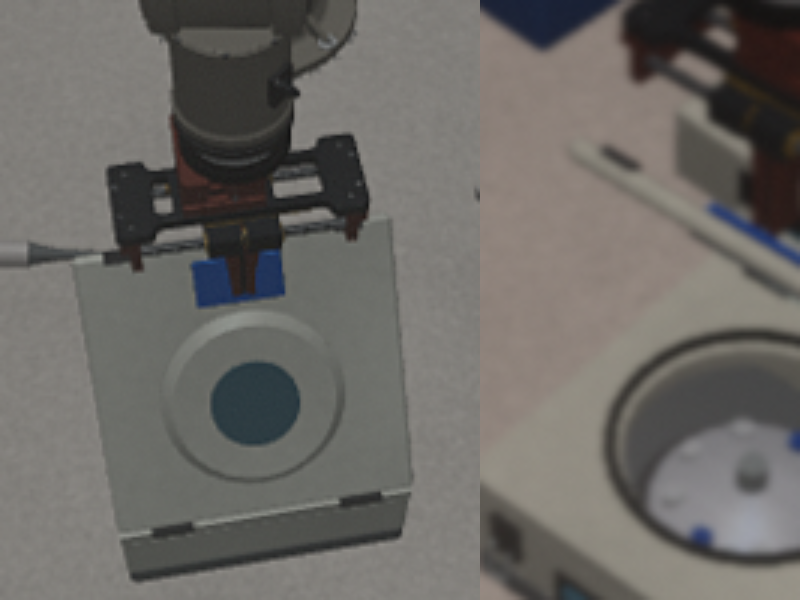

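The tip sits on the pad with light contact, and the lid has started to move. I'll follow the arc.

{"api": "send_rows", "payload": {
  "targets": [
    {"rx": 0,"ry": 0,"rz": 0,"dx": -0.0045,"dy": -0.0004,"dz": -0.003,"grip": 0},
    {"rx": 0,"ry": 0,"rz": 0,"dx": -0.0045,"dy": -0.0004,"dz": -0.003,"grip": 0},
    {"rx": 0,"ry": 0,"rz": 0,"dx": -0.0045,"dy": -0.0004,"dz": -0.003,"grip": 0},
    {"rx": 0,"ry": 0,"rz": 0,"dx": -0.0045,"dy": -0.0004,"dz": -0.003,"grip": 0},
    {"rx": 0,"ry": 0,"rz": 0,"dx": -0.0045,"dy": -0.0004,"dz": -0.003,"grip": 0},
    {"rx": 0,"ry": 0,"rz": 0,"dx": -0.0045,"dy": -0.0004,"dz": -0.004,"grip": 0},
    {"rx": 0,"ry": 0,"rz": 0,"dx": -0.0045,"dy": -0.0004,"dz": -0.004,"grip": 0},
    {"rx": 0,"ry": 0,"rz": 0,"dx": -0.0045,"dy": -0.0004,"dz": -0.004,"grip": 0},
    {"rx": 0,"ry": 0,"rz": 0,"dx": -0.0045,"dy": -0.0004,"dz": -0.004,"grip": 0},
    {"rx": 0,"ry": 0,"rz": 0,"dx": -0.0045,"dy": -0.0004,"dz": -0.004,"grip": 0}
  ]
}}

```text
time: 6.05
ee_pos: [0.5439, -0.0579, 0.4493]
tool_rot: [3.142, -0.0, -3.059]
ft_force: [1.3, 0.5, 0.7]
grip_width: 0.005
gripper_force: 0.6
```

{"api": "send_rows", "payload": {
  "targets": [
    {"rx": 0,"ry": 0,"rz": 0,"dx": -0.004,"dy": -0.0003,"dz": -0.005,"grip": 0},
    {"rx": 0,"ry": 0,"rz": 0,"dx": -0.004,"dy": -0.0003,"dz": -0.005,"grip": 0},
    {"rx": 0,"ry": 0,"rz": 0,"dx": -0.004,"dy": -0.0003,"dz": -0.005,"grip": 0},
    {"rx": 0,"ry": 0,"rz": 0,"dx": -0.004,"dy": -0.0003,"dz": -0.005,"grip": 0},
    {"rx": 0,"ry": 0,"rz": 0,"dx": -0.004,"dy": -0.0003,"dz": -0.005,"grip": 0},
    {"rx": 0,"ry": 0,"rz": 0,"dx": -0.0035,"dy": -0.0003,"dz": -0.005,"grip": 0},
    {"rx": 0,"ry": 0,"rz": 0,"dx": -0.0035,"dy": -0.0003,"dz": -0.005,"grip": 0},
    {"rx": 0,"ry": 0,"rz": 0,"dx": -0.0025,"dy": -0.0003,"dz": -0.0045,"grip": 0},
    {"rx": 0,"ry": 0,"rz": 0,"dx": -0.0025,"dy": -0.0003,"dz": -0.0045,"grip": 0},
    {"rx": 0,"ry": 0,"rz": 0,"dx": -0.0025,"dy": -0.0003,"dz": -0.0045,"grip": 0}
  ]
}}

```text
time: 7.05
ee_pos: [0.5097, -0.0608, 0.4008]
tool_rot: [3.141, -0.0, -3.059]
ft_force: [1.3, 0.6, -0.0]
grip_width: 0.002
gripper_force: 0.5
```

{"api": "send_rows", "payload": {
  "targets": [
    {"rx": 0,"ry": 0,"rz": 0,"dx": -0.002,"dy": -0.0001,"dz": -0.004,"grip": 0},
    {"rx": 0,"ry": 0,"rz": 0,"dx": -0.002,"dy": 0,"dz": -0.004,"grip": 0},
    {"rx": 0,"ry": 0,"rz": 0,"dx": -0.002,"dy": -0.0001,"dz": -0.004,"grip": 0},
    {"rx": 0,"ry": 0,"rz": 0,"dx": -0.002,"dy": 0,"dz": -0.004,"grip": 0},
    {"rx": 0,"ry": 0,"rz": 0,"dx": -0.0015,"dy": -0.0001,"dz": -0.004,"grip": 0},
    {"rx": 0,"ry": 0,"rz": 0,"dx": -0.0015,"dy": 0,"dz": -0.004,"grip": 0},
    {"rx": 0,"ry": 0,"rz": 0,"dx": -0.0015,"dy": 0,"dz": -0.004,"grip": 0},
    {"rx": 0,"ry": 0,"rz": 0,"dx": -0.001,"dy": 0,"dz": -0.004,"grip": 0},
    {"rx": 0,"ry": 0,"rz": 0,"dx": -0.001,"dy": 0,"dz": -0.004,"grip": 0},
    {"rx": 0,"ry": 0,"rz": 0,"dx": -0.001,"dy": 0,"dz": -0.004,"grip": 0}
  ]
}}

```text
time: 8.05
ee_pos: [0.4941, -0.0612, 0.3607]
tool_rot: [3.141, -0.001, -3.059]
ft_force: [-0.5, 0.0, 0.5]
grip_width: 0.007
gripper_force: 0.5
```

Run:
```python
from h import *
s=imaging.grab_frame("scene"); d=imaging.grab_frame("side")
o=r.observe();print(o["ee_pos"],o["ft_force"],o["time"])
a=cv2.resize(s["color"][130:330,230:390],(480,600)); b=cv2.resize(d["color"][160:330,270:440],(320,320))
c=np.zeros((600,320,3),np.uint8);c[:320]=b
cv2.imwrite("pics/z3.png",np.hstack([a,c])[:,:,::-1])
```

```text
[ 0.49396612 -0.06110317  0.36050269] [-0.10789485  0.71086937  0.20753856] 8.15
```

View pics/z3.png

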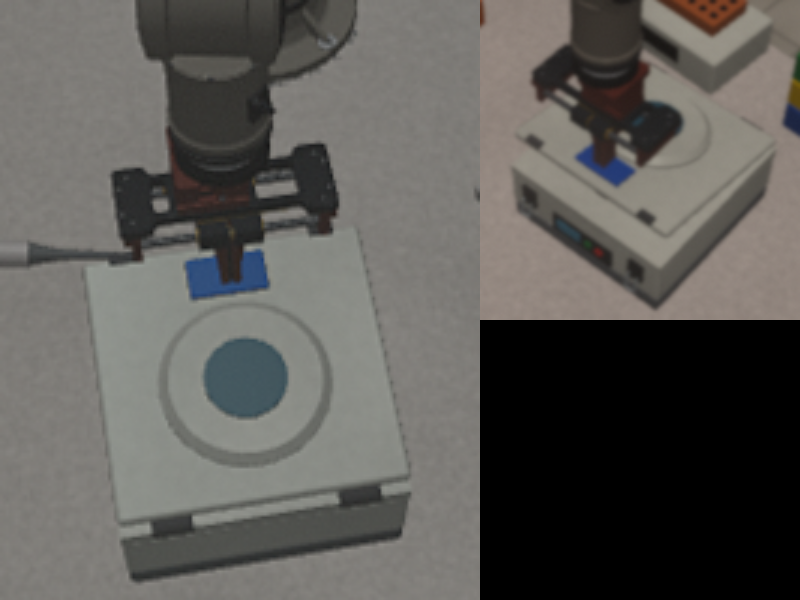

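The lid is at about 0.18 rad and the tip is centred on the pad, with pad crop columns 188–268 and the tip at 230. From here I go slower.

{"api": "send_rows", "payload": {
  "targets": [
    {"rx": 0,"ry": 0,"rz": 0,"dx": -0.0007,"dy": 0,"dz": -0.003,"grip": 0},
    {"rx": 0,"ry": 0,"rz": 0,"dx": -0.0007,"dy": 0,"dz": -0.003,"grip": 0},
    {"rx": 0,"ry": 0,"rz": 0,"dx": -0.0007,"dy": 0,"dz": -0.003,"grip": 0},
    {"rx": 0,"ry": 0,"rz": 0,"dx": -0.0006,"dy": 0,"dz": -0.003,"grip": 0},
    {"rx": 0,"ry": 0,"rz": 0,"dx": -0.0005,"dy": 0,"dz": -0.0025,"grip": 0},
    {"rx": 0,"ry": 0,"rz": 0,"dx": -0.0005,"dy": 0,"dz": -0.0025,"grip": 0},
    {"rx": 0,"ry": 0,"rz": 0,"dx": -0.0004,"dy": 0,"dz": -0.002,"grip": 0},
    {"rx": 0,"ry": 0,"rz": 0,"dx": -0.0004,"dy": 0,"dz": -0.002,"grip": 0},
    {"rx": 0,"ry": 0,"rz": 0,"dx": -0.0003,"dy": 0,"dz": -0.002,"grip": 0},
    {"rx": 0,"ry": 0,"rz": 0,"dx": -0.0003,"dy": 0,"dz": -0.002,"grip": 0}
  ]
}}

```text
time: 9.15
ee_pos: [0.4892, -0.0613, 0.336]
tool_rot: [-3.142, 0.0, -3.059]
ft_force: [-0.2, -1.0, 1.4]
grip_width: 0.01
gripper_force: 0.4
```

{"api": "send_rows", "payload": {
  "targets": [
    {"rx": 0,"ry": 0,"rz": 0,"dx": -0.0002,"dy": 0,"dz": -0.001,"grip": 0},
    {"rx": 0,"ry": 0,"rz": 0,"dx": -0.0002,"dy": 0,"dz": -0.001,"grip": 0},
    {"rx": 0,"ry": 0,"rz": 0,"dx": -0.0002,"dy": 0,"dz": -0.001,"grip": 0},
    {"rx": 0,"ry": 0,"rz": 0,"dx": -0.0001,"dy": 0,"dz": -0.001,"grip": 0},
    {"rx": 0,"ry": 0,"rz": 0,"dx": -0.0001,"dy": 0,"dz": -0.001,"grip": 0},
    {"rx": 0,"ry": 0,"rz": 0,"dx": -0.0001,"dy": 0,"dz": -0.001,"grip": 0}
  ]
}}

```text
time: 9.75
ee_pos: [0.4883, -0.0612, 0.3301]
tool_rot: [3.142, 0.0, -3.059]
ft_force: [0.8, -0.9, 0.4]
grip_width: 0.011
gripper_force: 0.4
```

{"api": "send_rows", "payload": {
  "targets": [
    {"rx": 0,"ry": 0,"rz": 0,"dx": -0.0001,"dy": 0,"dz": -0.001,"grip": 0},
    {"rx": 0,"ry": 0,"rz": 0,"dx": -0.0001,"dy": 0,"dz": -0.001,"grip": 0},
    {"rx": 0,"ry": 0,"rz": 0,"dx": -0.0001,"dy": 0,"dz": -0.001,"grip": 0},
    {"rx": 0,"ry": 0,"rz": 0,"dx": 0,"dy": 0,"dz": -0.001,"grip": 0}
  ]
}}

```text
time: 10.15
ee_pos: [0.4879, -0.0612, 0.326]
tool_rot: [3.142, -0.0, -3.059]
ft_force: [0.3, 0.6, 0.4]
grip_width: 0.004
gripper_force: 0.4
```

{"api": "send_rows", "payload": {
  "targets": [
    {"rx": 0,"ry": 0,"rz": 0,"dx": 0,"dy": 0,"dz": -0.0007,"grip": 0},
    {"rx": 0,"ry": 0,"rz": 0,"dx": 0,"dy": 0,"dz": -0.0007,"grip": 0},
    {"rx": 0,"ry": 0,"rz": 0,"dx": 0,"dy": 0,"dz": -0.0006,"grip": 0}
  ]
}}

```text
time: 10.45
ee_pos: [0.4879, -0.0612, 0.324]
tool_rot: [3.141, -0.0, -3.059]
ft_force: [-0.0, -0.8, 1.1]
grip_width: 0.0
gripper_force: 0.4
```

{"api": "send_rows", "payload": {
  "targets": [
    {"rx": 0,"ry": 0,"rz": 0,"dx": 0,"dy": 0,"dz": -0.0005,"grip": 0},
    {"rx": 0,"ry": 0,"rz": 0,"dx": 0,"dy": 0,"dz": -0.0005,"grip": 0}
  ]
}}

```text
time: 10.65
ee_pos: [0.4879, -0.0611, 0.3231]
tool_rot: [3.141, -0.0, -3.059]
ft_force: [-1.0, -1.0, 1.1]
grip_width: 0.009
gripper_force: 0.7
```

{"api": "send_rows", "payload": {
  "targets": [
    {"rx": 0,"ry": 0,"rz": 0,"dx": 0,"dy": 0,"dz": -0.0005,"grip": 0},
    {"rx": 0,"ry": 0,"rz": 0,"dx": 0,"dy": 0,"dz": -0.0005,"grip": 0},
    {"rx": 0,"ry": 0,"rz": 0,"dx": 0,"dy": 0,"dz": -0.0005,"grip": 0}
  ]
}}

```text
time: 10.95
ee_pos: [0.4879, -0.0612, 0.3217]
tool_rot: [3.141, -0.001, -3.059]
ft_force: [-2.8, -0.2, 4.8]
grip_width: 0.008
gripper_force: 2.5
```

{"api": "send_rows", "payload": {
  "targets": [
    {"rx": 0,"ry": 0,"rz": 0,"dx": 0,"dy": 0,"dz": -0.0005,"grip": 0},
    {"rx": 0,"ry": 0,"rz": 0,"dx": 0,"dy": 0,"dz": -0.0005,"grip": 0}
  ]
}}

```text
time: 11.15
ee_pos: [0.4878, -0.0612, 0.3208]
tool_rot: [3.141, -0.001, -3.059]
ft_force: [-4.5, 0.4, 6.9]
grip_width: 0.002
gripper_force: 3.7
```

{"api": "send_rows", "payload": {
  "targets": [
    {"rx": 0,"ry": 0,"rz": 0,"dx": 0,"dy": 0,"dz": -0.0005,"grip": 0},
    {"rx": 0,"ry": 0,"rz": 0,"dx": 0,"dy": 0,"dz": -0.0005,"grip": 0}
  ]
}}

```text
time: 11.35
ee_pos: [0.4878, -0.0612, 0.32]
tool_rot: [3.141, -0.001, -3.059]
ft_force: [-4.5, 0.0, 9.0]
grip_width: 0.003
gripper_force: 4.8
```

{"api": "send_rows", "payload": {
  "targets": [
    {"rx": 0,"ry": 0,"rz": 0,"dx": -0.0003,"dy": 0,"dz": -0.0004,"grip": 0},
    {"rx": 0,"ry": 0,"rz": 0,"dx": -0.0003,"dy": 0,"dz": -0.0004,"grip": 0},
    {"rx": 0,"ry": 0,"rz": 0,"dx": 0,"dy": 0,"dz": 0,"grip": 0}
  ]
}}

```text
time: 11.65
ee_pos: [0.4875, -0.0613, 0.3195]
tool_rot: [3.141, 0.0, -3.06]
ft_force: [-4.4, 0.6, 10.0]
grip_width: 0.007
gripper_force: 4.8
```

Run:
```python
from h import *
F=[]
for _ in range(6):
    imaging.grab_frame("side"); F.append(r.observe()["ft_force"])
F=np.array(F);print(F.round(1),F.mean(0),r.observe()["ee_pos"],r.observe()["time"])
```

```text
[[-3.2 -0.   9.6]
 [-4.   0.8  9.6]
 [-3.9 -0.4  9.9]
 [-4.1  0.6  9.8]
 [-3.7  0.6  9.3]
 [-4.1  0.8  9.8]] [-3.85257138  0.38606143  9.65599665] [ 0.48751299 -0.06126     0.31945756] 11.95
```

{"api": "send_rows", "payload": {
  "targets": [
    {"rx": 0,"ry": 0,"rz": 0,"dx": -0.0004,"dy": 0,"dz": -0.0005,"grip": 0},
    {"rx": 0,"ry": 0,"rz": 0,"dx": -0.0004,"dy": 0,"dz": -0.0005,"grip": 0},
    {"rx": 0,"ry": 0,"rz": 0,"dx": 0,"dy": 0,"dz": 0,"grip": 0}
  ]
}}

```text
time: 12.25
ee_pos: [0.4872, -0.0613, 0.3188]
tool_rot: [3.141, 0.002, -3.059]
ft_force: [-3.7, 0.1, 9.5]
grip_width: 0.003
gripper_force: 5.4
```

Run:
```python
from h import *
F=[]
for _ in range(6):
    imaging.grab_frame("side"); F.append(r.observe()["ft_force"])
F=np.array(F);print(F.mean(0),r.observe()["ee_pos"],r.observe()["time"])
```

```text
[-3.60221558  0.45237472 10.60150489] [ 0.48721385 -0.06125249  0.31883693] 12.55
```

{"api": "send_rows", "payload": {
  "targets": [
    {"rx": 0,"ry": 0,"rz": 0,"dx": -0.0002,"dy": 0,"dz": -0.0005,"grip": 0},
    {"rx": 0,"ry": 0,"rz": 0,"dx": -0.0002,"dy": 0,"dz": -0.0004,"grip": 0},
    {"rx": 0,"ry": 0,"rz": 0,"dx": 0,"dy": 0,"dz": 0,"grip": 0}
  ]
}}

```text
time: 12.85
ee_pos: [0.487, -0.0613, 0.3182]
tool_rot: [3.141, 0.003, -3.059]
ft_force: [-3.1, 0.9, 12.6]
grip_width: 0.003
gripper_force: 6.3
```

Run:
```python
from h import *
F=[]
for _ in range(8):
    d=imaging.grab_frame("side"); F.append(r.observe()["ft_force"])
s=imaging.grab_frame("scene")
F=np.array(F);print(F.mean(0),F.std(0),r.observe()["ee_pos"],r.observe()["time"])
a=cv2.resize(s["color"][130:330,230:390],(480,600)); b=cv2.resize(d["color"][160:330,270:440],(320,320))
c=np.zeros((600,320,3),np.uint8);c[:320]=b
cv2.imwrite("pics/z4.png",np.hstack([a,c])[:,:,::-1])
```

```text
[-3.40269712  0.22119771 12.55587463] [0.28791606 0.35020672 0.55014398] [ 0.48700564 -0.06127322  0.31819847] 13.3
```

View pics/z4.png

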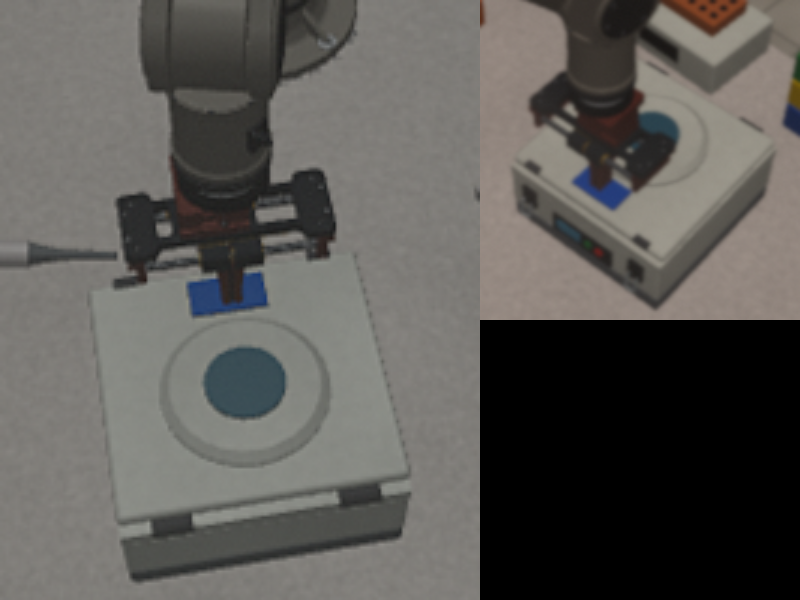

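The lid is shut and the tip is centred on the pad, clear of the window. The push is a steady 12.5 N. I'll hold one second and hand the job in.

{"api": "send_rows", "payload": {
  "targets": [
    {"rx": 0,"ry": 0,"rz": 0,"dx": 0,"dy": 0,"dz": 0,"grip": 0},
    {"rx": 0,"ry": 0,"rz": 0,"dx": 0,"dy": 0,"dz": 0,"grip": 0},
    {"rx": 0,"ry": 0,"rz": 0,"dx": 0,"dy": 0,"dz": 0,"grip": 0},
    {"rx": 0,"ry": 0,"rz": 0,"dx": 0,"dy": 0,"dz": 0,"grip": 0},
    {"rx": 0,"ry": 0,"rz": 0,"dx": 0,"dy": 0,"dz": 0,"grip": 0},
    {"rx": 0,"ry": 0,"rz": 0,"dx": 0,"dy": 0,"dz": 0,"grip": 0},
    {"rx": 0,"ry": 0,"rz": 0,"dx": 0,"dy": 0,"dz": 0,"grip": 0},
    {"rx": 0,"ry": 0,"rz": 0,"dx": 0,"dy": 0,"dz": 0,"grip": 0},
    {"rx": 0,"ry": 0,"rz": 0,"dx": 0,"dy": 0,"dz": 0,"grip": 0},
    {"rx": 0,"ry": 0,"rz": 0,"dx": 0,"dy": 0,"dz": 0,"grip": 0}
  ]
}}

```text
time: 14.3
ee_pos: [0.487, -0.0613, 0.3182]
tool_rot: [3.141, 0.003, -3.059]
ft_force: [-4.1, -0.4, 12.5]
grip_width: 0.003
gripper_force: 6.4
```

```bash
python3 -c "
from station import r
print(r.observe()['ft_force']); print(r.job_done())"
```

```text
[-4.05150489 -0.35522392 12.46645056]
the job is handed in; nothing more can be done
None
```

The lid was lowered gently onto its seal and the arm is still pressing the blue pad at about 12.5 N (with about 4 N of sideways drag), clear of the window, so you can fasten the latches; the job was handed in at about 14 s.

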